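Snap the wrapping mandrel into the stand's spring clips

ROBOT

A 6-joint arm with a two-finger parallel gripper is mounted at the origin on the work surface. World frame = base frame: x ahead of the robot, y to its left, z up, the work surface at z = 0. Lengths are in m, angles in degrees, forces in N, time in s.
With the tool pointing down it reaches from about 0.3 to 1 m from the base axis. Payload 5.1 kg.
Tool frame: the origin (TCP) lies on the mounting face of the last link; the fingertips stand tips_ahead ahead of it and the grasp point (between the pads) lies 171 mm ahead of it (tips_ahead is the distance from the TCP to the fingertips, in m); x points along the fingers, z is the direction in which the jaws open and shut, and the axes are right-handed (so a half turn about x gives the same grasp; the last joint's range is limited). The gripper opens to 95 mm and grips with 3 to 60 N. Pads are 20 mm wide; open, the fingers measure 119 mm over their backs; the gripper's body (75 mm by 180 mm) begins 59 mm behind the grasp point.
Start: joints at [66.83, 7.093, 94.555, -0, 78.352, -4.733], TCP at [0.206, 0.617, 0.405] pointing down, gripper open.
Joint ranges: [-149.61, 149.61], [-58.7, 133.49], [1.44, 155.28], [-77.14, 257.14], [18.33, 153.61], [-166.67, 166.67]. Speed limits (degrees/s): [147.25, 147.25, 180, 180, 180, 180].

INTERFACE

Orientations are given as [roll, pitch, yaw] about the fixed x, y, z axes, in that order (R = Rz(yaw) Ry(pitch) Rx(roll)).
In Python, from rig import move_to, move_straight, movej, let_go, grab, hold, inverse_kinematics, sense, camera, camera_info, Unreachable, sign_off, tips_ahead gives the robot as it stands. The module is installed in compiled form; this text tells all that it offers. Calls block until the motion is done:
- move_to(position, orientation): joint-space move of the TCP to a pose.
- move_straight(position, orientation=None, rate=0.15): straight line of the TCP; orientation=None keeps the orientation; rate is the mean speed in m/s.
- movej(angles): joint-space move.
- let_go() and grab(strength=None): open the fingers fully, or close them until they stop; strength is the grip in N (None keeps the last).
- hold(seconds).
- inverse_kinematics(position, orientation): joint angles nearest the present ones, or None.
- sense(): the state.
- camera(name): name is "scene" or "top"; returns (picture, depth): 420x560x3 uint8, red, green, blue; 420x560 float32, m along the optical axis (not along the pixel's ray), 0 where there is no reading.
- camera_info(name): a dict with "vfov" (degrees; the focal length in pixels is half the picture's height over the tangent of half this angle, whatever the lens; pixels are square), "cx", "cy" (the principal point, pixels), "position" and "attitude" of the camera in the world. Camera axes: x right, y up, looking along -z (the intrinsics and any distortion apply to the point x, -y, -z); pixel columns grow to the right and rows downward; lengths in m; the calibration is good to about 2 mm. A picture is of the moment at which its call begins. camera_info takes no time and is no camera call.
A pose or a line that the arm cannot do raises Unreachable and nothing moves.
- sign_off(): hands the job in, once; it reports no verdict.
The state is a dict: "time": time; "joint_positions": joint angles; "qvel": joint speeds; "effort": joint torques, N m; "tool_pos": TCP position; "eef_rot": TCP orientation; "force": force on the tool from outside, world axes, zero at the start; "ft_torque": the same for the moment, N m; "opening": finger opening in m.
Only numpy, scipy, OpenCV 4.12 (cv2) and the standard library are available. Lean on these libraries where they do the work, as an engineer would, in place of code of your own. Each camera call takes 0.05 s, during which the arm holds its last target. There are 200 camera calls.

TASK

Get the wrapping stand ready for the next composite tube: take the mandrel of middle thickness from the wooden cradle and snap it down sideways into both spring clips of the stand, pressing it (not dropping it) until it is fully home, roughly centred end to end. Leave the thinner rod and the thicker tube lying in the cradle.

Things in the scene. Friction and masses are not known exactly. Their poses are not given: they have to be found in the camera images.
- mandrel: Aluminium tube, diameter 24 mm, length 180, 100 g; one of three equally long parallel cylinders, 72 mm apart, in random order, level in V notches on a wooden cradle (180 x 200 mm). Origin at its centre, 39 mm above the table and 29 above the cradle's board; x along its length (any roll). The notches hold it 54 to 70 mm either side of its centre; its middle is free for gripping from above.
- seat (a point): Centre of the seated mandrel, 52 mm above the table, 40 above the stand's grey base (170 x 85 mm, fixed). x along the clips' axis (either way round serves), z up. Two 12 mm wide steel clips, 52 mm either side along x, open upward: 19 mm throat 9 mm above this point, 44 mm mouth 22 mm above. About 5 N straight down springs them; laid on top, the mandrel stays about 17 mm high. Free between.
- thin_rod: Bystander: aluminium rod 14 mm in diameter, 180 mm long, in the same cradle. Origin at its centre (about 32 mm above the table), x along its length. Too thin for the clips.
- thick_tube: Bystander: aluminium tube 36 mm in diameter, 180 mm long, in the same cradle. Origin at its centre (about 47 mm above the table), x along its length. Too thick for the clips.
Not all that is in view belongs to the job. Leave any blue or red look-alike of the mandrel alone.

How it is judged (in metres and radians):
On the way:
1. the mandrel is pushed past the throats of both clips with the fingers touching it (z of mandrel in the frame of seat below 0.009 m and horizontal distance between mandrel and seat below 0.025 m and contact force between the fingers and mandrel above 0.5 N), for 0.05 s.
At the end, for the whole second after the job is handed in: The mandrel is snapped home in both clips and at rest: its centre within 20 mm of the seat point lengthwise and, past both throats, within 10 mm sideways and 5 mm in height, its axis within 0.06 rad of the clips' axis (x of mandrel in the frame of seat between -0.02 and 0.02 m and y of mandrel in the frame of seat between -0.01 and 0.01 m and z of mandrel in the frame of seat between -0.005 and 0.005 m and angle between the x axis of mandrel and the x axis of seat, either way round below 0.06 rad and linear speed of mandrel below 0.02 m/s); the robot touches nothing.
It fails at once if the thin rod or the thick tube was moved more than 30 mm from its place (distance of any of thin_rod, thick_tube from where it was at the start of the episode above 0.03 m).
It also fails if it takes over 34 s, if anything falls off the work surface, if the arm or the gripper's body presses on something with over 40 N, if the wrist force passes 120 N, or if a joint passes its speed limit or range.

## Working session

There is one attempt and no reset: what is moved stays moved. The work goes in short steps, each a Python script; the robot and the scene stay as the last script left them, time stands still between calls to the robot, and variables do not carry over. Pictures are saved under pics/ and viewed, about 8 in all and at most 12, crops included, and the job is handed in when it is done.

```bash
mkdir -p pics; python3 - <<'E'
from rig import *
import numpy as np, cv2
print(tips_ahead, sense())
for n in("top","scene"):
    p,d=camera(n); print(n,camera_info(n), (d>0).mean())
    cv2.imwrite(f"pics/{n}0.png",p[:,:,::-1]); np.savez(f"{n}0.npz",p=p,d=d)
E
```

```text
0.1901 {'time': 0.0, 'joint_positions': array([ 6.68296644e+01,  7.13228590e+00,  9.46331287e+01, -2.58665959e-03,
        7.83506163e+01, -4.73399981e+00]), 'qvel': array([ 0.11234546, -0.05527019,  0.08088115,  0.15631202, -0.04591641,
       -0.08221158]), 'effort': array([-1.40460375e-03, -4.17620015e+01, -3.59923518e+01,  7.72783742e-02,
        4.95306705e-02, -2.14569041e-04]), 'tool_pos': array([0.20551142, 0.61639428, 0.40351015]), 'eef_rot': array([ 176.51625383,   89.88394146, -111.91955709]), 'force': array([ 0.47608848, -0.57217264, -0.34007687]), 'ft_torque': array([-0.0490856 , -0.00676773,  0.02048426]), 'opening': 0.09479433928886422}
top {'vfov': 50.038770293246486, 'cx': 277.2527415687918, 'cy': 208.38429694155695, 'position': array([0.24928068, 0.05349767, 1.18395541]), 'attitude': array([  9.22258579,   1.03288368, -90.06907609])} 0.995718537414966
scene {'vfov': 47.30093910304168, 'cx': 279.60687653785743, 'cy': 207.36372315982925, 'position': array([1.15060477, 0.1126058 , 1.01955138]), 'attitude': array([36.73149198, -0.67846888, 96.07752306])} 0.996203231292517
```

View pics/top0.png

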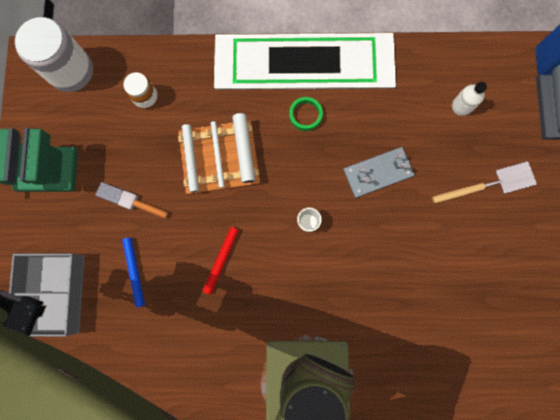

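View pics/scene0.png

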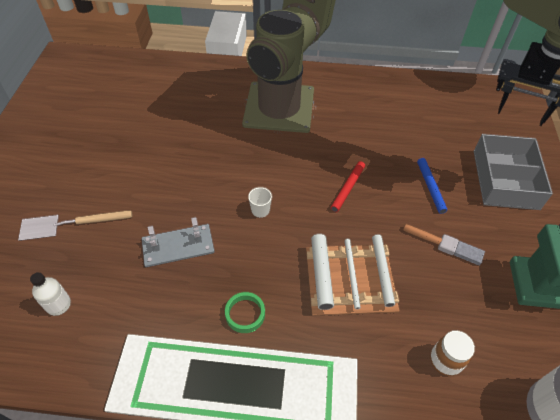

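The mandrel is the left cylinder in the top view (about 190,157), with the thin rod at 217,153 and the thick tube at 243,135. The stand is at 378,172. In the scene view the mandrel is at 383,270 and the stand at 178,245.

```bash
cat > h.py <<'E'
import numpy as np, cv2
from scipy.spatial.transform import Rotation as Ro
from rig import *
def rays(n,uv):
    c=camera_info(n); f=210/np.tan(np.radians(c["vfov"]/2)); uv=np.asarray(uv,float)
    r=np.stack([(uv[...,0]-c["cx"])/f,-(uv[...,1]-c["cy"])/f,-np.ones(uv.shape[:-1])],-1)
    return c["position"], r@Ro.from_euler("xyz",c["attitude"],degrees=True).as_matrix().T
def onplane(n,uv,z):
    o,r=rays(n,uv); return o+r*((z-o[2])/r[...,2])[...,None]
def cloud(n,d):
    v,u=np.mgrid[:420,:560]; o,r=rays(n,np.stack([u,v],-1)); return o+r*d[...,None]
def rect(P):
    (c,s,a)=cv2.minAreaRect(P[:,:2].astype(np.float32)*1000); return np.round(c,1),np.round(s,1),round(a,2)
E
python3 - <<'E'
from h import *
for n,box in(("top",((170,105,265,200),(335,140,425,205))),("scene",((300,225,405,320),(130,210,225,275)))):
    z=np.load(n+"0.npz"); P=cloud(n,z["d"]); hsv=cv2.cvtColor(z["p"],cv2.COLOR_RGB2HSV)
    print(n,"table z",np.median(P[200:300,350:420,2]) if n=="top" else np.median(P[150:200,100:200,2]))
    a,b,c,e=box[0]; m=np.zeros((420,560),np.uint8)
    m[b:e,a:c]=((hsv[...,1]<60)&(hsv[...,2]>110))[b:e,a:c]
    k,l,st,_=cv2.connectedComponentsWithStats(m)
    for i in range(1,k):
        if st[i,4]>80:
            Q=P[l==i]; uv=np.argwhere(l==i)[:,::-1]
            zt=np.percentile(Q[:,2],90)
            print(st[i],"ztop",zt,"depth rect",rect(Q), "ray rect z=.039",rect(onplane(n,uv,.039)))
    a,b,c,e=box[1]; m=np.zeros((420,560),np.uint8); m[b:e,a:c]=((hsv[...,1]<90))[b:e,a:c]
    m=cv2.morphologyEx(m,cv2.MORPH_OPEN,np.ones((3,3)))
    k,l,st,_=cv2.connectedComponentsWithStats(m)
    for i in range(1,k):
        if st[i,4]>80:
            Q=P[l==i]; uv=np.argwhere(l==i)[:,::-1]; lo=Q[(Q[:,2]<.02)]; hi=Q[Q[:,2]>.03]
            print("stand",st[i],"low",np.median(lo[:,2]),rect(lo),"ray z=.012",rect(onplane(n,uv,.012)),"hi",hi[:,2].max(),np.round(hi.mean(0),4),rect(hi))
    p=z["p"]; a,b,c,e=box[0];A=cv2.resize(p[b:e,a:c],(400,400));a,b,c,e=box[1];B=cv2.resize(p[b:e,a:c],(400,300));B=np.vstack([B,np.zeros((100,400,3),np.uint8)])
    cv2.imwrite(f"pics/crop_{n}.png",np.hstack([A,B])[:,:,::-1])
E
```

```text
top table z 0.00029832993183698253
[232 113  23  69 909] ztop 0.06643989933883745 depth rect (array([475.9, 134.5]), array([478.7,  50.9]), 13.61) ray rect z=.039 (array([602.1, 164.2]), array([187.2,  36.5]), 8.9)
[210 121  14  66 349] ztop 0.040784886700988655 depth rect (array([457.5, 177.6]), array([481.2,  58.1]), 23.91) ray rect z=.039 (array([583.3, 233.2]), array([180.3,  14.6]), 8.5)
[182 124  16  68 599] ztop 0.052591875542484436 depth rect (array([444.1, 226. ]), array([512.9,  88.8]), 31.7) ray rect z=.039 (array([573.8, 305.3]), array([184.4,  24.5]), 8.39)
stand [ 344  147   70   51 2086] low 0.011891432638206245 (array([ 540.5, -197.7]), array([ 89.3, 176.4]), 20.72) ray z=.012 (array([ 537.6, -195.5]), array([ 87.9, 174.1]), 20.51) hi 1.1839554138491912 [ 0.5352 -0.1928  0.0733] (array([430.1, -79.8]), array([ 84.4, 441.2]), 42.78)
scene table z -0.00035878789231558184
[ 311  234   23   76 1100] ztop 0.065889285435894 depth rect (array([807.2, 155.9]), array([ 65.3, 689.2]), 88.23) ray rect z=.039 (array([589.8, 163. ]), array([198.2,  37. ]), 8.21)
[372 234  23  72 724] ztop 0.05164406490854826 depth rect (array([808.4, 244.6]), array([ 88. , 728.2]), 75.81) ray rect z=.039 (array([569.4, 304.6]), array([189.3,  25. ]), 8.22)
[345 238  15  71 419] ztop 0.04028026090043786 depth rect (array([813.6, 197.7]), array([ 63.4, 692.3]), 81.05) ray rect z=.039 (array([587. , 232.8]), array([184.5,  15. ]), 8.22)
stand [ 141  217   74   50 2312] low 0.011373901038253531 (array([ 525.5, -202.7]), array([125.3, 174.7]), 20.72) ray z=.012 (array([ 531.2, -199.5]), array([119.8, 172.5]), 20.65) hi 1.0195513778336545 [ 0.5557 -0.1907  0.0794] (array([845.9, -73.7]), array([704.2, 119.2]), 21.83)
```

View pics/crop_top.png

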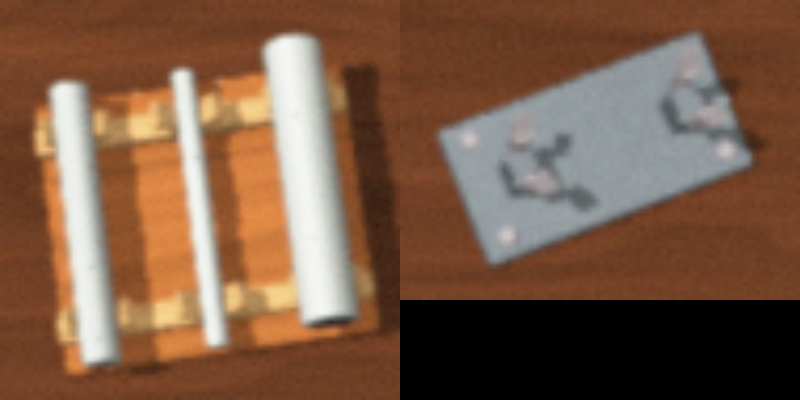

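```bash
python3 - <<'E'
from h import *
S={}
for n,seeds,sb in(("top",{"man":(190,157),"thin":(217,155),"thick":(243,140)},(335,140,425,205)),("scene",{"man":(384,270),"thin":(352,275),"thick":(322,270)},(130,210,225,275))):
    z=np.load(n+"0.npz"); d=z["d"]; P=cloud(n,d); hsv=cv2.cvtColor(z["p"],cv2.COLOR_RGB2HSV)
    ok=(d>0)&(P[...,2]<.09)
    m=((hsv[...,1]<60)&(hsv[...,2]>110)&ok&(P[...,2]>.022)).astype(np.uint8)
    k,l=cv2.connectedComponents(m)
    for w,(u,v) in seeds.items():
        Q=P[l==l[v,u]]; a=np.radians(8.4); ax=np.array([np.cos(a),np.sin(a)]); s=Q[:,:2]@ax
        print(n,w,len(Q),rect(Q),"mean",np.round(Q.mean(0),4),"s range",np.round(np.percentile(s,[0.5,99.5]),4))
        if w=="man":
            T=Q[Q[:,2]>np.percentile(Q[:,2],50)]; print("  upper half",rect(T),T.mean(0), np.polyfit(T[:,0],T[:,1],1))
    a,b,c,e=sb; mm=np.zeros_like(ok); mm[b:e,a:c]=1
    H=P[mm&ok&(P[...,2]>.025)]; L=P[mm&ok&(P[...,2]>.008)&(P[...,2]<.016)]
    print(n,"base",rect(L)); a=np.radians(20.6-90); ax=np.array([np.cos(a),np.sin(a)]); ay=np.array([-ax[1],ax[0]])
    c0=np.array([.5385,-.1965]); s=(H[:,:2]-c0)@ax; t=(H[:,:2]-c0)@ay
    for g in(s<0,s>=0):
        print("clip n",g.sum(),"s",np.round([s[g].min(),np.median(s[g]),s[g].max()],4),"t",np.round([t[g].min(),np.median(t[g]),t[g].max()],4),"z",H[g,2].max())
        for q in np.c_[s[g],t[g],H[g,2]][np.argsort(-H[g,2])][:22:2]: print("   ",np.round(q*1000))
E
```

```text
top man 580 (array([569.9, 304.5]), array([180.8,  26.2]), 7.95) mean [0.5691 0.3026 0.0483] s range [0.5191 0.6972]
  upper half (array([569.8, 303.2]), array([179.4,  17.6]), 7.91) [0.56895062 0.30260549 0.0510841 ] [0.15055916 0.21694476]
top thin 328 (array([583.2, 233.8]), array([181.2,  15.2]), 8.57) mean [0.5814 0.2326 0.0373] s range [0.5215 0.6988]
top thick 886 (array([593.8, 162.5]), array([180.4,  36. ]), 8.45) mean [0.5929 0.1615 0.0616] s range [0.5222 0.7   ]
top base (array([ 538. , -196.7]), array([ 85.5, 170.4]), 20.46)
clip n 119 s [-0.061  -0.054  -0.0442] t [-0.0227  0.0026  0.0225] z 0.07836971477975352
    [-56. -23.  78.]
    [-46. -20.  75.]
    [-58. -21.  74.]
    [-56.  23.  74.]
    [-51.  21.  73.]
    [-46.  19.  73.]
    [-47.  22.  73.]
    [-53.  16.  72.]
    [-56.  20.  72.]
    [-52. -23.  71.]
    [-56. -18.  71.]
clip n 129 s [0.0435 0.0499 0.0617] t [-0.0237  0.0021  0.0224] z 0.08025687021669436
    [ 46. -24.  80.]
    [ 52. -19.  76.]
    [58. 21. 75.]
    [53. 22. 75.]
    [ 45. -22.  75.]
    [ 46. -20.  75.]
    [ 57. -21.  74.]
    [ 56.
[... 549 characters left out ...]
7045]
scene base (array([ 508.2, -220.2]), array([169.9, 191.4]), 20.93)
clip n 130 s [-0.0595 -0.0518 -0.0439] t [-0.0203 -0.0053  0.0259] z 0.07647805358175674
    [-52.  26.  76.]
    [-46. -18.  75.]
    [-56. -20.  75.]
    [-55. -14.  74.]
    [-48. -16.  73.]
    [-50. -13.  73.]
    [-46. -17.  73.]
    [-53. -16.  72.]
    [-47.  24.  72.]
    [-51. -20.  71.]
    [-56.  22.  70.]
clip n 143 s [0.0444 0.0517 0.0598] t [-0.02   -0.0043  0.0262] z 0.07686160473418557
    [ 47. -16.  77.]
    [58. 26. 75.]
    [56. 26. 75.]
    [ 50. -13.  74.]
    [51. 24. 73.]
    [ 50. -20.  73.]
    [ 50. -17.  72.]
    [ 52. -18.  72.]
    [ 48. -12.  71.]
    [ 48. -18.  70.]
    [ 55. -17.  70.]
```

View pics/crop_scene.png

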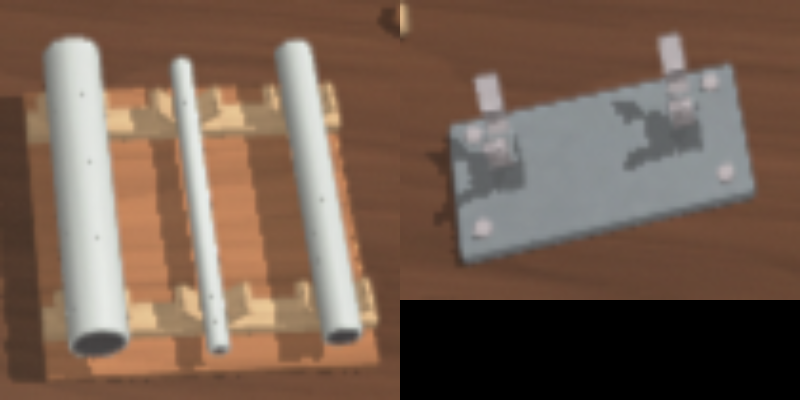

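The seat is at about (.540, -.196) with its axis at 110.6°. The mandrel is at about (.572, .303) with its axis at 8.5°. The depth, ray and two-camera estimates agree to within 4 mm. Next I grasp it.

```bash
python3 - <<'E'
from h import *
a=np.radians(8.5); n=np.array([-np.sin(a),np.cos(a)]); xy=np.array([.572,.303])+.001*n
o=[0,90,98.5]
print(inverse_kinematics([*xy,.33],o), inverse_kinematics([.54,-.196,.33],[0,90,20.6]))
move_to([*xy,.33],o); hold(.3); print(sense()["time"],sense()["tool_pos"])
move_straight([*xy,.211],rate=.1); print(sense()["tool_pos"],sense()["force"])
grab(40); hold(.2); s=sense(); print("open",s["opening"],s["force"],s["time"])
move_straight([*xy,.33],rate=.12); hold(.2); s=sense(); print("open",s["opening"],s["force"],s["time"])
p,d=camera("scene"); cv2.imwrite("pics/s1.png",p[:,:,::-1]); np.savez("scene1.npz",p=p,d=d)
E
```

```text
[ 23.24709679   9.96168764  98.73668765   0.          71.30162471
 -75.25290321] [-25.30269802   0.973191   108.40935467   0.          70.61745433
 -45.90269802]
2.175 [0.57157716 0.30452986 0.33014624]
[0.5722795  0.30419428 0.21204902] [-0.64444946 -0.55277865 -0.88474238]
open 0.02301057740637589 [-1.19025802  2.39973871 -0.17531854] 4.8417
open 0.022805900698323035 [-1.03547265 -0.04078386 -0.7689185 ] 6.1833
```

View pics/s1.png

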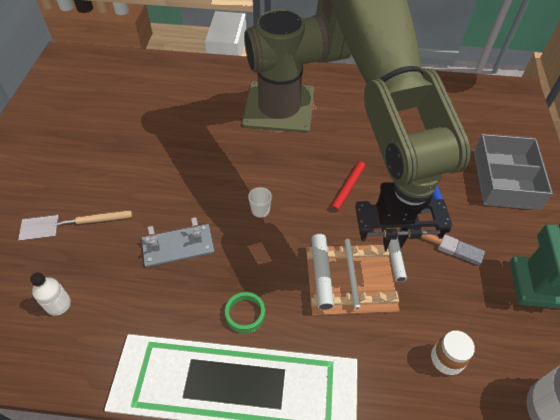

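The mandrel is held with the jaws at 23 mm (around 397,255), and the thin rod and thick tube are still in the cradle. Next I carry it to the stand.

```bash
python3 - <<'E'
from h import *
o=[0,90,20.6]; xy=[.540,-.196]
move_to([*xy,.33],o); move_straight([*xy,.275],rate=.12); hold(.3)
s=sense(); print(s["opening"],s["tool_pos"],s["eef_rot"],s["force"],s["time"])
ims=[]
ax=np.array([np.cos(np.radians(-69.4)),np.sin(np.radians(-69.4))]); ay=np.array([-ax[1],ax[0]])
for n in("scene","top"):
    p,d=camera(n); np.savez(n+"2.npz",p=p,d=d); P=cloud(n,d)
    ims.append(p)
    c=P[...,:2]-xy; S=c@ax; T=c@ay; hsv=cv2.cvtColor(p,cv2.COLOR_RGB2HSV)
    m=(d>0)&(P[...,2]>.085)&(P[...,2]<.125)&(abs(S)<.13)&(abs(T)<.035)
    for w,g in(("-",S<-.035),("+",S>.035)):
        k=m&g
        if k.sum()>5: print(n,w,k.sum(),"s",np.percentile(S[k],[1,99]).round(4),"t",np.percentile(T[k],[2,50,98]).round(4),"z",np.percentile(P[k][:,2],[5,98]).round(4), "t of upper",T[k&(P[...,2]>np.percentile(P[k][:,2],60))].mean().round(4))
cv2.imwrite("pics/s2.png",np.hstack([cv2.resize(ims[0][160:310,80:280],(400,300)),cv2.resize(ims[1][100:250,300:500],(400,300))])[:,:,::-1])
E
```

```text
0.023233726171534484 [ 0.54025528 -0.19615182  0.27595009] [-45.21068483  89.90712287 -24.61358561] [-0.37652483 -0.41794838 -0.87239269] 8.9583
scene - 241 s [-0.0885 -0.0356] t [-0.0064  0.0089  0.015 ] z [0.1001 0.1178] t of upper 0.0038
scene + 202 s [0.0478 0.0902] t [-0.0052  0.0088  0.0149] z [0.1007 0.1181] t of upper 0.0036
top - 147 s [-0.0903 -0.0518] t [-0.0132 -0.0026  0.0092] z [0.1045 0.1177] t of upper -0.0014
```

View pics/s2.png

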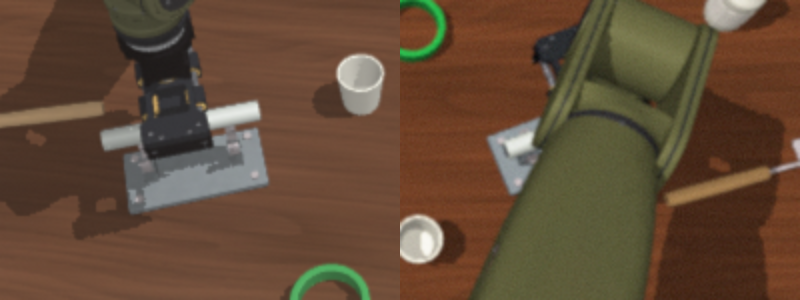

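The mandrel is level over the clips. It is centred lengthwise (ends at -88 and +90 mm) and within about 2 mm sideways. Next I press it down.

```bash
python3 - <<'E'
from h import *
xy=[.540,-.196]
grab(60)
for z in(.240,.232,.227,.223,.2215):
    move_straight([*xy,z],rate=.06 if z<.239 else .1); s=sense(); print(z,s["tool_pos"].round(4),s["force"].round(1),round(s["opening"],4),round(s["time"],2))
hold(.3); s=sense(); print(s["tool_pos"].round(4),s["force"].round(1),s["ft_torque"].round(2),s["time"])
p,d=camera("scene"); np.savez("scene3.npz",p=p,d=d); P=cloud("scene",d)
ax=np.array([np.cos(np.radians(-69.4)),np.sin(np.radians(-69.4))]); ay=np.array([-ax[1],ax[0]])
c=P[...,:2]-xy; S=c@ax; T=c@ay
hsv=cv2.cvtColor(p,cv2.COLOR_RGB2HSV)
m=(d>0)&(P[...,2]>.035)&(P[...,2]<.09)&(abs(T)<.03)
for w,g in(("-",(S<-.062)&(S>-.13)),("+",(S>.062)&(S<.13))):
    k=m&g; print(w,k.sum(),"s",np.percentile(S[k],[1,99]).round(4),"t",np.percentile(T[k],[2,98]).round(4),"z",np.percentile(P[k][:,2],[5,90,98]).round(4))
cv2.imwrite("pics/s3.png",cv2.resize(p[180:300,90:250],(640,480))[:,:,::-1])
E
```

```text
0.24 [ 0.5402 -0.1961  0.2402] [-0.2  0.2  2. ] 0.0232 9.78
0.232 [ 0.54   -0.1964  0.2322] [ 0.4 -2.  -0.9] 0.0231 10.06
0.227 [ 0.5395 -0.1955  0.2253] [ 3.3 -1.  -7.8] 0.023 10.31
0.223 [ 0.5403 -0.1958  0.2239] [-1.2  1.3  4.7] 0.0229 10.56
0.2215 [ 0.5404 -0.1959  0.2238] [-5.3  4.7 12.6] 0.0228 10.81
[ 0.5404 -0.1958  0.2238] [-5.4  4.1 12.4] [ 0.62  1.05 -0.02] 11.1083
- 113 s [-0.0897 -0.0622] t [-0.0066  0.0146] z [0.0479 0.0643 0.0661]
+ 122 s [0.0626 0.0897] t [-0.0054  0.0151] z [0.0497 0.0643 0.0656]
```

View pics/s3.png

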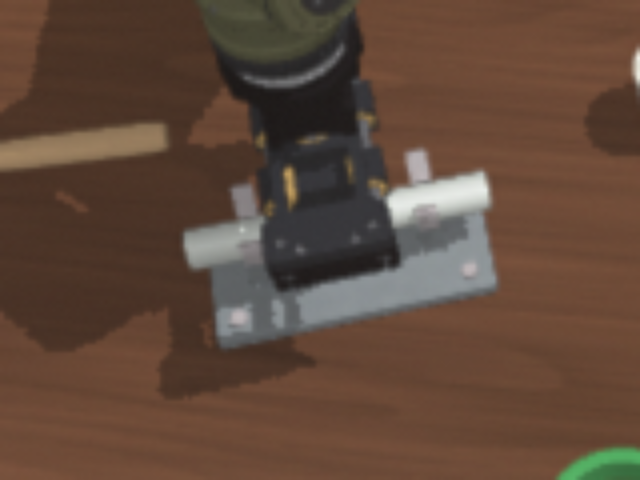

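The force turned to a 7.8 N pull as the clips snapped, then hit a hard stop at 12 N. Both ends' tops are at about 64 mm, so the tube's centre is at 52 mm and seated. Next I release and check.

```bash
python3 - <<'E'
from h import *
xy=[.540,-.196]
move_straight([*xy,.2235],rate=.05); let_go(); hold(.2); s=sense(); print(s["opening"],s["force"].round(1))
move_straight([*xy,.34],rate=.12); movej([30,*sense()["joint_positions"][1:]]); hold(.3)
s=sense(); print(s["time"],s["force"].round(1))
ax=np.array([np.cos(np.radians(-69.4)),np.sin(np.radians(-69.4))]); ay=np.array([-ax[1],ax[0]]); ims=[]
for n in("scene","top"):
    p,d=camera(n); ims.append(p); P=cloud(n,d); c=P[...,:2]-xy; S=c@ax; T=c@ay
    m=(d>0)&(P[...,2]>.056)&(P[...,2]<.067)&(abs(T)<.014)&(abs(S)<.13)
    t=[T[m&(S*q>.062)].mean().round(4) for q in(-1,1)]; zz=[np.percentile(P[m&(S*q>.062)][:,2],90).round(4) for q in(-1,1)]
    print(n,"s",np.percentile(S[m],[1,99]).round(4),"t ends",t,"ztop ends",zz)
cv2.imwrite("pics/s4.png",np.hstack([cv2.resize(ims[0][180:330,110:310],(400,300)),cv2.resize(ims[1][110:260,260:460],(400,300))])[:,:,::-1])
E
```

```text
0.09530762805583026 [-1.1  0.7 -0.1]
16.2083 [-0.3 -0.2 -0.5]
scene s [-0.0875  0.0886] t ends [np.float64(0.005), np.float64(0.0047)] ztop ends [np.float64(0.065), np.float64(0.0644)]
top s [-0.0895  0.0873] t ends [np.float64(-0.0023), np.float64(-0.0026)] ztop ends [np.float64(0.0646), np.float64(0.0647)]
```

View pics/s4.png

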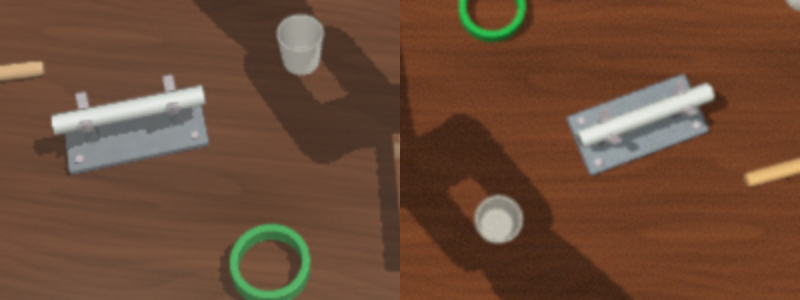

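The mandrel sits level in both clips and is centred, with the arm clear, so I hand in.

```bash
python3 -c "
from rig import *
sign_off(); print(sense()['time'])"
```

```text
the job is handed in; nothing more can be done
the job is handed in; nothing more can be done
```

The 24 mm mandrel is out of the cradle and pressed into both spring clips of the stand. I then let it go, backed the arm clear and handed the job in at about 16 s of the 34 s allowed.

- **Pressing:** the fingers gripped the mandrel the whole way down. The force turned to a 7.8 N pull as the clips snapped, then rose to a 12 N stop.
- **Height and level:** after release the tops of both ends measured 64.4–65.0 mm in both cameras. That puts the mandrel's centre at about 52–53 mm, against a seat height of 52 mm.
- **Position:** it is centred to about 1 mm lengthwise, and its axis is parallel to the clips within about 0.01 rad.
- **Where the cameras disagreed:** the sideways offset read +5 mm in the scene camera and -2.5 mm in the top camera. Part of that comes from calibration error and from each camera seeing only one side of the tube. Both values are inside the 10 mm limit.
- **Thin rod and thick tube:** both were still in the cradle in the picture taken after the mandrel was lifted out. I did not re-measure them after that, but the gripper did not go back to the cradle.

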